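# Uncover a boxed bottle and hold it level for the bricklayer

### The job

Lift the lid off the plywood box by its knob and set it down gently, flat on the middle of the black rubber mat, then let go of it. Then take hold of the bottle lying in the box, lift it straight up until it is a good hand's breadth clear above the box's rim, keep it level all the way, and finish while still holding it there, steady and level over the box, so the bricklayer can check the glass for cracks. Leave everything else on the bench where it is.

Things in the scene. Friction and masses are not known exactly. Their poses are not given: they have to be found in the camera images.
- box: Open plywood box fixed to the bench, left or right of its middle: 240 (x) x 170 (y) x 88 mm tall, walls and floor 6 mm; origin at the centre of its underside, z up. Two dark wooden V-rests inside, 12 mm thick, 66 mm to -x and 67 mm to +x of the centre, carry the bottle; between them the box beside the bottle is empty.
- lid: Loose plywood lid on the box, panel 240 (x) x 170 (y) x 9 mm, 0.3 kg; origin at centre of the panel's underside (88 mm up on the box), z up. Central wooden knob, an upright cylinder 32 mm across, reaches from 9 to 45 mm above the origin. Two strips along x at y = +-69 mm hang 10 mm below the panel into the box (4 mm play); on a flat surface it stands on them, origin 10 mm up.
- bottle: Green glass bottle, 0.32 kg, lying in the box under the lid, 180 mm long. Origin on its axis at its centre of mass, 56 mm above the bench in the box; x runs base to neck, along the box's +x. Body 54 mm in diameter from 69 mm behind the origin to 36 mm ahead, then a shoulder to a neck 26 mm across (lip 31) ending 111 mm ahead. Free to roll about x.
- mat: Flat black rubber mat fixed to the bench, 280 (x) x 200 (y) x 4 mm, empty, on the other side of the bench's middle from the box; origin at the centre of its underside, z up.
- brush: Bystander, loose, to be left alone: hand brush lying on the bench, in the lane between box and mat, along x, origin at its underside.
- trowel: Bystander, loose, to be left alone: bricklayer's trowel lying on the bench, beyond box and mat, at the far side of the bench; origin under the front end of its handle.
- brick: Bystander, loose, to be left alone: whole fired-clay brick, 215 x 102 x 65 mm, at the left; origin at centre of underside.
- half_brick: Bystander, loose, to be left alone: half brick, 102 x 105 x 65 mm, at the right; origin at centre of underside.
- upright_bottle: Bystander, loose, to be left alone: corked amber bottle standing upright, 70 mm across and 230 mm tall, on the left, beyond the brick; origin at centre of underside.
- jar: Bystander, loose, to be left alone: glass jar with a steel cap, 76 mm across and 100 mm tall, on the right, beyond the half brick; origin at centre of underside.
- mallet: Bystander, loose, to be left alone: rubber mallet lying on the bench, about 250 mm long, near the robot on its left; origin on the bench under the middle of its handle.
- tin: Bystander, loose, to be left alone: plain steel tin, 74 mm across and 85 mm tall, near the robot on its right; origin at centre of underside.

How it is judged:
On the way, in this order (a step that is already met when the one before it is completed fails the run):
1. the lid is lifted clear of the box, held by the gripper, while the bottle stays in its rests (z of lid in the frame of box above 0.115 m and contact force between lid and box below 0.1 N and contact force between the fingers and lid above 0.5 N and z of bottle in the frame of box below 0.07 m), for 0.1 s.
2. the lid lies flat on the mat, let go, while the bottle is still in the box (horizontal distance between lid and mat below 0.06 m and height (world z) of lid below 0.022 m and angle between lid's own z axis and vertical below 0.06 rad and linear speed of lid below 0.03 m/s and contact force between each of the fingers, the arm and lid below 0.1 N and z of bottle in the frame of box below 0.07 m), for 0.2 s.
At the end, for the whole second after the job is handed in: The fingers hold the bottle, touching nothing else: axis 165 mm or more above the bench, centre within 100 mm of the box's centre seen from above, level within 8 degrees, under 20 mm/s and 0.15 rad/s. The lid lies flat and released on the mat, centres within 60 mm (horizontal distance between lid and mat below 0.06 m and height (world z) of lid below 0.022 m and angle between lid's own z axis and vertical below 0.06 rad and linear speed of lid below 0.03 m/s and contact force between each of the fingers, the arm, bottle and lid below 0.1 N and z of bottle in the frame of box above 0.165 m and horizontal distance between bottle and box below 0.1 m and angle between bottle's own x axis and vertical between 1.431 and 1.711 rad and linear speed of bottle below 0.02 m/s and angular speed of bottle below 0.15 rad/s and contact force between the fingers and bottle above 2 N and contact force between bottle and box below 0.1 N and contact force between bottle and mat below 0.1 N and contact force between bottle and brush below 0.1 N and contact force between bottle and trowel below 0.1 N and contact force between bottle and brick below 0.1 N and contact force between bottle and half_brick below 0.1 N and contact force between bottle and upright_bottle below 0.1 N and contact force between bottle and jar below 0.1 N and contact force between bottle and mallet below 0.1 N and contact force between bottle and tin below 0.1 N); the arm keeps its last pose, push and grip.
It fails at once if the lid is dropped from a height instead of being set down (contact force between the fingers and lid below 0.01 N and height (world z) of lid above 0.05 m and horizontal distance between lid and box above 0.08 m).
It fails at once if the bottle is tipped out of level (more than about 28 degrees) (angle between bottle's own x axis and vertical below 1.071 rad or angle between bottle's own x axis and vertical above 2.071 rad).
It fails at once if a bystander is moved by more than 40 mm (distance of any of brush, trowel, brick, half_brick, upright_bottle, jar, mallet, tin from where it was at the start of the episode above 0.04 m).
It also fails if it takes over 67 s, if anything falls off the work surface, if the arm or the gripper's body presses on something with over 40 N, if the wrist force passes 120 N, or if a joint passes its speed limit or range.

### The arm

A 7-joint arm with a two-finger parallel gripper is mounted at the origin on the work surface. World frame = base frame: x ahead of the robot, y to its left, z up, the work surface at z = 0. Lengths are in m, angles in rad, forces in N, time in s.
With the tool pointing down it reaches from about 0.425 to 0.925 m from the base axis. Payload 6.8 kg.
Tool frame: the origin (TCP) lies midway between the tips of the shut fingers; the grasp point (between the pads) lies 19 mm behind it (bot.pinch_z is the distance from the TCP to the grasp point, in m); x points along the fingers, y is the direction in which the jaws open and shut, and the axes are right-handed (so a half turn about x gives the same grasp; the last joint's range is limited). The gripper opens to 85 mm and grips with 20 to 120 N. Pads are 22 mm wide; open, the fingers measure 114 mm over their backs; the gripper's body (76 mm by 85 mm) begins 54 mm behind the grasp point. The pads swing forward as they close: fully open they stand 13 mm farther back than shut.
Start: joints at [-1.216, 0.477, 0.022, 1.555, -0.011, 1.109, -0.083], TCP at [0.301, 0.604, 0.231] pointing down, gripper open.
Joint ranges: [-2.96, 2.96], [-0.34, 2.1], [-1.41, 1.46], [0.24, 2.44], [-1.37, 4.51], [0.17, 1.92], [-2.96, 2.96]. Speed limits (rad/s): [2.39, 2.39, 3.14, 3.14, 3.14, 3.14, 3.14].

### API

Orientations are given as a unit quaternion [w, x, y, z].
In Python, from station import bot gives the robot as it stands. The module is installed in compiled form; this text tells all that it offers.
- The arm moves only by the tool step_arm, never from a script. Its argument "plan" is a list of rows, each a list of 6 numbers: the shift along the tool's x, y, z in units of 40 mm (1.0 is 40 mm), then the turn, a rotation vector about the tool's x, y, z in units of 360 degrees (1.0 is 360 degrees). In form: [[dx, dy, dz, ax, ay, az], ...]. A call has 1 to 8 rows; each row shifts and turns the commanded pose from where the row before left it, along the tool's axes as they then stand; what a row does not reach is not made up. A row lasts 1/8 s, in which the tool goes at most 62.5 mm and 10.7 degrees, less where a joint would pass 70% of its speed; a pose out of reach is approached as far as the arm can. A call with a number of a shift or a turn outside -1 to 1 is refused whole. A call with a gripper value outside its range is refused whole. "fingers" is the closure, from -1 (fully open) to 1 (shut), set as the call begins (left out, the last holds). The fingers move at their own pace and stop on an object; "force" is the grip in N (left out, the last holds). Time passes only in rows, so rows that do not move let the fingers close. It gives the time, the measured TCP pose, the force and the opening at its end, in the units of the state.
- bot.get_obs(): the state, without advancing time (a new reading comes with each control period).
- bot.read_camera(name): name is "scene" or "top" or "wrist"; returns (picture, depth): 480x640x3 uint8, red, green, blue; 480x640 float32, m along the optical axis (not along the pixel's ray), 0 where there is no reading.
- bot.camera_model(name): a dict with "mtx" (3x3 intrinsics, pixels), "k1" (the pictures are not rectified: a ray, as slopes to the right and down, at radius r is drawn at 1 + k1 r^2 times it, then the intrinsics apply), "origin" and "rotation" of the camera in the world; the wrist camera has in their place "T_tool_cam" (4x4, takes a point from camera to tool coordinates, whose origin is the TCP and whose axes are the tool frame's). Camera axes: x right, y up, looking along -z (the intrinsics and any distortion apply to the point x, -y, -z); pixel columns grow to the right and rows downward; lengths in m; the calibration is good to about 2 mm. A picture is of the moment at which its call begins: read the wrist's pose just before it. camera_model takes no time and is no camera call.
- bot.hand_in(): hands the job in, once; it reports no verdict.
The state is a dict: "t": time; "q": joint angles; "joint_vel": joint speeds; "joint_torque": joint torques, N m; "eef_pos": TCP position; "tool_rot": TCP orientation; "contact_force": force on the tool from outside, world axes, zero at the start; "torque": the same for the moment, N m; "gripper_width": opening from 0.0 (shut) to 1.0 (fully open).
Only numpy, scipy, OpenCV 4.12 (cv2) and the standard library are available. Lean on these libraries where they do the work, as an engineer would, in place of code of your own. Each camera call takes 0.05 s, during which the arm holds its last target.

## Working session

There is one attempt and no reset: what is moved stays moved. The work goes in short steps, Python scripts to look and compute and a tool call to move; the robot and the scene stay as the last step left them, time stands still between calls to the robot, and variables do not carry over. Pictures are saved under pics/ and viewed, and the job is handed in when it is done.

Besides the shell and the picture viewer there is one more tool, called after "Request:" in YAML: its name, and indented under it one key for each argument. step_arm: Moves the arm, as the interface text tells. Shifts and turns lie within -1 to 1; 1 stands for 40 mm of shift or 360 degrees of turn. Its arguments: {"type":"object","properties":{"plan":{"type":"array"},"fingers":{"type":"number"},"force":{"type":"number"}},"required":["plan"]}

```bash
mkdir -p pics; cat > h.py <<'E'
import numpy as np, cv2
from station import bot
from scipy.spatial.transform import Rotation as R
def grab(name, fn=None):
    o=bot.get_obs(); p,d=bot.read_camera(name); m=bot.camera_model(name)
    if fn: cv2.imwrite('pics/'+fn,p[:,:,::-1])
    if 'T_tool_cam' in m:
        w,x,y,z=o['tool_rot']; T=np.eye(4);T[:3,:3]=R.from_quat([x,y,z,w]).as_matrix();T[:3,3]=o['eef_pos']
        T=T@np.array(m['T_tool_cam'])
    else:
        T=np.eye(4);T[:3,:3]=np.array(m['rotation']).reshape(3,3);T[:3,3]=m['origin']
    return p,d,m,T
def rays(uv,m,T):
    K=np.array(m['mtx'],float); uv=np.atleast_2d(uv).astype(float)
    n=cv2.undistortPoints(uv.reshape(-1,1,2),K,np.array([m['k1'],0,0,0.])).reshape(-1,2)
    c=np.c_[n[:,0],-n[:,1],-np.ones(len(n))]
    return T[:3,3],c@T[:3,:3].T
def onplane(uv,z,m,T):
    o,d=rays(uv,m,T); return o+d*((z-o[2])/d[:,2])[:,None]
def cloud(d,m,T):
    v,u=np.mgrid[0:480,0:640]; o,r=rays(np.c_[u.ravel(),v.ravel()],m,T)
    P=o+r*d.reshape(-1,1); P[d.ravel()==0]=np.nan
    return P.reshape(480,640,3)
E
python3 - <<'E'
from h import *
o=bot.get_obs(); print({k:np.round(v,3) for k,v in o.items()}, bot.pinch_z)
for n in['scene','top']:
    p,d,m,T=grab(n,n+'0.png'); print(n,m['mtx'],m['k1'],T.round(3)); np.savez(n+'0.npz',p=p,d=d,T=T)
E
```

```text
{'t': np.float64(0.0), 'q': array([-1.216,  0.478,  0.022,  1.556, -0.012,  1.109, -0.083]), 'joint_vel': array([ 0.   ,  0.001, -0.001, -0.   ,  0.002, -0.001, -0.001]), 'joint_torque': array([-0.0000e+00, -5.9645e+01,  1.6080e+00, -2.8118e+01,  1.2000e-02,
        9.0000e-03, -0.0000e+00]), 'eef_pos': array([0.301, 0.603, 0.23 ]), 'tool_rot': array([ 0.688,  0.162,  0.688, -0.163]), 'contact_force': array([-0.053, -0.132,  0.529]), 'torque': array([0.04 , 0.017, 0.032]), 'gripper_width': np.float64(1.002)} 0.0187Traceback (most recent call last):
  File "<stdin>", line 4, in <module>
  File "h.py", line 11, in grab
    T=np.eye(4);T[:3,:3]=np.array(m['rotation']).reshape(3,3);T[:3,3]=m['origin']
                         ~~~~~~~~~~~~~~~~~~~~~~~~~~~~~~~^^^^^
ValueError: cannot reshape array of size 4 into shape (3,3)
```

```bash
sed -i "s/T\[:3,:3\]=np.array(m\['rotation'\]).reshape(3,3)/a=m['rotation'];T[:3,:3]=R.from_quat([a[1],a[2],a[3],a[0]]).as_matrix()/" h.py
python3 - <<'E'
from h import *
for n in['scene','top']:
    p,d,m,T=grab(n,n+'0.png'); print(n,m['mtx'],m['k1'],T.round(3)); np.savez(n+'0.npz',p=p,d=d,T=T)
E
```

```text
scene [[546.35228616   0.         313.56692366]
 [  0.         546.35228616 235.02509666]
 [  0.           0.           1.        ]] -0.14785816051919579 [[-0.681 -0.522  0.514  1.171]
 [ 0.732 -0.474  0.488  0.639]
 [-0.011  0.709  0.705  0.993]
 [ 0.     0.     0.     1.   ]]
top [[547.67940285   0.         317.02517259]
 [  0.         547.67940285 239.71479353]
 [  0.           0.           1.        ]] 0.034429883246555146 [[-0.022  0.995 -0.092  0.382]
 [-1.    -0.021  0.015  0.013]
 [ 0.013  0.093  0.996  1.688]
 [ 0.     0.     0.     1.   ]]
```

View pics/scene0.png

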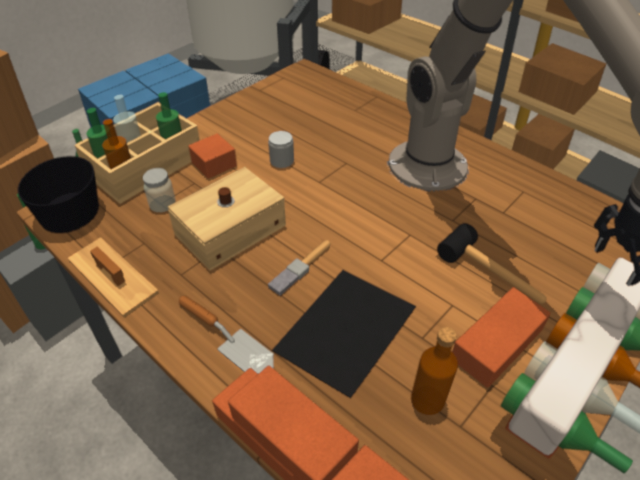

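View pics/top0.png

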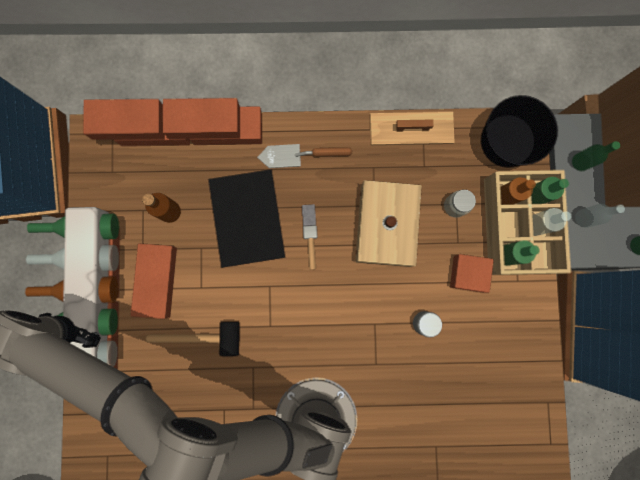

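The top view shows the lidded box at about pixel (390,223), the mat at (246,218), the brush between them at (310,235), the tin at (428,324), the half brick at (473,273) and the jar at (461,202). Next I'll measure these.

```bash
cat > meas.py <<'E'
from h import *
p,d,m,T=grab('top'); P=cloud(d,m,T)
hsv=cv2.cvtColor(p,cv2.COLOR_RGB2HSV)
def rect(mask,z,roi,name):
    r=np.zeros((480,640),np.uint8); x0,y0,x1,y1=roi; r[y0:y1,x0:x1]=255
    mk=cv2.morphologyEx(mask&r,cv2.MORPH_OPEN,np.ones((3,3)))
    c=max(cv2.findContours(mk,0,2)[0],key=cv2.contourArea)[:,0,:]
    w=onplane(c,z,m,T)[:,:2]; rr=cv2.minAreaRect((w*1000).astype(np.float32)); b=cv2.boxPoints(rr)
    print(name,'c',np.round(rr[0],1),'size',np.round(rr[1],1)); 
    for i in range(2): e=b[i+1]-b[i]; print('   edge',np.linalg.norm(e).round(1),np.degrees(np.arctan2(e[1],e[0])).round(2))
    return mk
mat=cv2.inRange(hsv,(0,0,0),(180,255,50)); rect(mat,.004,(200,160,295,275),'mat')
hgt=P[:,:,2]
lid=((hgt>.085)&(hgt<.115)).astype(np.uint8)*255; rect(lid,.097,(340,165,435,280),'lid depth')
kn=((hgt>.12)&(hgt<.15)).astype(np.uint8)*255; rect(kn,.133,(375,205,410,240),'knob depth')
s=P[(lid>0)][:,2]; roi=P[190:260,365:415]; q=roi[(roi[:,:,2]>.085)&(roi[:,:,2]<.115)]; print('lid z',np.median(q[:,2]),'knob z',np.nanmedian(P[218:226,387:395,2]))
print('mat z',np.nanmedian(P[200:240,230:260,2]), 'bench',np.nanmedian(P[280:310,290:340,2]))
E
python3 meas.py
```

```text
mat c [611.3 204.7] size [277.5 197.1]
   edge 197.1 -81.98
   edge 277.5 8.02
lid depth c [ 576.2 -224.9] size [169.9 239.8]
   edge 239.8 -5.99
   edge 169.9 84.01
knob depth c [ 575.7 -223.6] size [28.7 29. ]
   edge 29.0 -1.91
   edge 28.7 88.09
lid z 0.09722121148658092 knob z 0.1332536108402298
mat z 0.004425860390493752 bench 0.00051427457718356
```

```bash
cat > go.py <<'E'
import sys
from h import *
def Rm(o=None):
    o=o or bot.get_obs(); w,x,y,z=o['tool_rot']; return R.from_quat([x,y,z,w])
def tgt(yaw):  # tool z points at yaw deg (world)
    a=np.radians(yaw); z=np.array([np.cos(a),np.sin(a),0]); x=np.array([0,0,-1.]); return R.from_matrix(np.c_[x,np.cross(z,x),z])
if __name__=='__main__':
    x,y,z,yaw=map(float,sys.argv[1:5]); o=bot.get_obs(); C=Rm(o)
    print('t',o['t'].round(2),'pos',np.round(o['eef_pos'],4),'f',np.round(o['contact_force'],2),'w',round(float(o['gripper_width']),3),'q',np.round(o['q'],2))
    M=C.as_matrix(); print('tool x',M[:,0].round(3),'toolz yaw',np.degrees(np.arctan2(M[1,2],M[0,2])).round(2))
    D=tgt(yaw); rv=(C.inv()*D).as_rotvec()/(2*np.pi); dp=np.array([x,y,z])-o['eef_pos']
    print('turn units',rv.round(4),'shift now axes',(M.T@dp/.04).round(3),'shift in target axes',(D.as_matrix().T@dp/.04).round(3))
E
python3 go.py 0.576 -0.2245 0.22 -6
```

```text
Traceback (most recent call last):
  File "go.py", line 9, in <module>
    print('t',o['t'].round(2),'pos',np.round(o['eef_pos'],4),'f',np.round(o['contact_force'],2),'w',round(float(o['gripper_width']),3),'q',np.round(o['q'],2))
              ^^^^^^^^^^^^
AttributeError: 'float' object has no attribute 'round'
```

```bash
sed -i "s/o\['t'\].round(2)/round(float(o['t']),2)/" go.py; python3 go.py 0.576 -0.2245 0.22 -6
```

```text
t 0.2 pos [0.3012 0.6037 0.2307] f [0.19 0.11 0.42] w 1.002 q [-1.22  0.48  0.02  1.56 -0.01  1.11 -0.08]
tool x [-0.    -0.001 -1.   ] toolz yaw -26.52
turn units [-0.057  -0.      0.0002] shift now axes [  0.286 -15.459  15.391] shift in target axes [  0.267 -19.873   8.996]
```

Request:
step_arm:
  plan:
    - [0,0,0,-0.02,0,0]
    - [0,0,0,-0.02,0,0]
    - [0,0,0,-0.017,0,0]
    - [0,-0.8,0.2,0,0,0]
    - [0,-0.9,0.3,0,0,0]
    - [0,-0.9,0.4,0,0,0]
    - [0,-0.9,0.4,0,0,0]
    - [0,-0.9,0.4,0,0,0]
  fingers: -1
  force: 40

```text
t: 1.2
eef_pos: [0.3509, 0.4205, 0.2312]
tool_rot: [0.706, 0.037, 0.706, -0.037]
contact_force: [1.0, 0.1, 0.3]
gripper_width: 1.0
```

Request:
step_arm:
  plan:
    - [0,-1,0.4,0,0,0]
    - [0,-1,0.4,0,0,0]
    - [0,-1,0.4,0,0,0]
    - [0,-1,0.4,0,0,0]
    - [0,-1,0.4,0,0,0]
    - [0,-1,0.5,0,0,0]
    - [0,-1,0.5,0,0,0]
    - [0,-1,0.5,0,0,0]

```text
t: 2.2
eef_pos: [0.4567, 0.0876, 0.2314]
tool_rot: [0.706, 0.037, 0.706, -0.037]
contact_force: [1.1, 0.3, 0.6]
gripper_width: 0.999
```

```bash
python3 go.py 0.576 -0.2245 0.22 -6
```

```text
t 2.2 pos [0.4567 0.0876 0.2314] f [1.09 0.34 0.58] w 0.999 q [-0.52  0.12  0.21  2.05 -0.03  0.97  1.18]
tool x [ 0.  0. -1.] toolz yaw -5.99
turn units [ 0.      0.0001 -0.    ] shift now axes [ 0.284 -7.448  3.781] shift in target axes [ 0.286 -7.448  3.782]
```

Request:
step_arm:
  plan:
    - [0,-1,0.5,0,0,0]
    - [0,-1,0.5,0,0,0]
    - [0,-1,0.5,0,0,0]
    - [0,-1,0.5,0,0,0]
    - [0,-1,0.5,0,0,0]
    - [0,-0.9,0.5,0,0,0]
    - [0,-0.6,0.4,0,0,0]
    - [0.3,-0.4,0.2,0,0,0]

```text
t: 3.2
eef_pos: [0.5717, -0.2021, 0.2195]
tool_rot: [0.707, 0.037, 0.705, -0.038]
contact_force: [0.1, 0.3, 0.1]
gripper_width: 1.0
```

```bash
python3 go.py 0.576 -0.2245 0.15 -6; python3 - <<'E'
from h import *
p,d,m,T=grab('wrist','w1.png'); P=cloud(d,m,T)
k=(P[:,:,2]>.122)&(P[:,:,2]<.15); q=P[k]; print(k.sum(), np.nanmedian(q,0), np.nanmin(q,0),np.nanmax(q,0))
E
```

```text
t 3.2 pos [ 0.5717 -0.2021  0.2195] f [0.05 0.3  0.11] w 1.0 q [-0.06  0.39  0.39  1.76 -0.17  1.02  1.86]
tool x [ 0.002 -0.001 -1.   ] toolz yaw -6.06
turn units [-0.0002  0.0003  0.0001] shift now axes [ 1.737 -0.545  0.164] shift in target axes [ 1.736 -0.546  0.167]
2015 [ 0.57354447 -0.22638474  0.13345479] [ 0.55970464 -0.24302462  0.12202551] [ 0.59063697 -0.21133931  0.1364455 ]
```

View pics/w1.png

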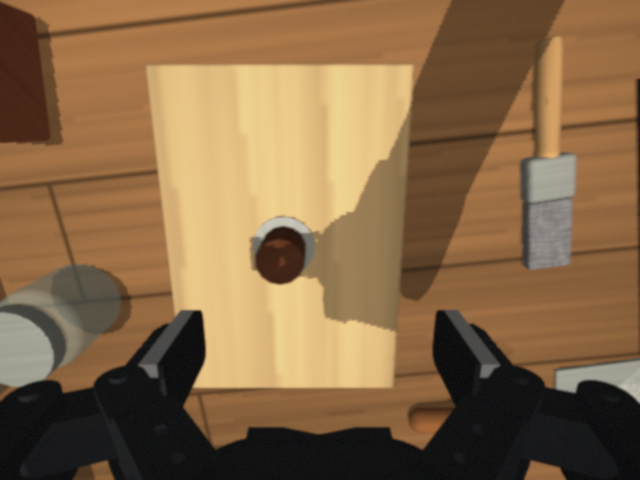

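The wrist view shows the knob at pixel (282,255), between the open fingers. It measures (0.575, -0.226), 2 mm from the top camera's value.

Request:
step_arm:
  plan:
    - [0,-0.3,0.1,0,0,0]
    - [0,-0.3,0.05,0,0,0]
    - [0.5,0,0,0,0,0]
    - [0.5,0,0,0,0,0]
    - [0,0,0,0,0,0]
    - [0,0,0,0,0,0]

```text
t: 4.0
eef_pos: [0.5747, -0.2252, 0.1802]
tool_rot: [0.707, 0.037, 0.706, -0.037]
contact_force: [0.9, -0.7, 0.5]
gripper_width: 0.997
```

```bash
python3 go.py 0.575 -0.226 0.103 -6
```

```text
t 4.0 pos [ 0.5747 -0.2252  0.1802] f [ 0.85 -0.67  0.5 ] w 0.997 q [-0.01  0.45  0.38  1.77 -0.2   0.96  1.92]
tool x [ 0.001 -0.    -1.   ] toolz yaw -5.99
turn units [0.     0.0002 0.    ] shift now axes [ 1.931 -0.019  0.008] shift in target axes [ 1.93  -0.019  0.01 ]
```

Request:
step_arm:
  plan:
    - [0.5,0,0,0,0,0]
    - [0.5,0,0,0,0,0]
    - [0.4,0,0,0,0,0]
    - [0.3,0,0,0,0,0]
    - [0.2,0,0,0,0,0]
    - [0,0,0,0,0,0]

```text
t: 4.75
eef_pos: [0.574, -0.225, 0.1029]
tool_rot: [0.706, 0.037, 0.706, -0.037]
contact_force: [1.0, 0.5, -0.3]
gripper_width: 0.998
```

Request:
step_arm:
  plan:
    - [0,0,0,0,0,0]
    - [0,0,0,0,0,0]
    - [0,0,0,0,0,0]
    - [0,0,0,0,0,0]
    - [0,0,0,0,0,0]
    - [0,0,0,0,0,0]
    - [0,0,0,0,0,0]
    - [0,0,0,0,0,0]
  fingers: 1
  force: 50

```text
t: 5.75
eef_pos: [0.5746, -0.2254, 0.1039]
tool_rot: [0.707, 0.037, 0.706, -0.037]
contact_force: [-1.1, -0.3, 5.8]
gripper_width: 0.36
```

Request:
step_arm:
  plan:
    - [-0.1,0,0,0,0,0]
    - [-0.2,0,0,0,0,0]
    - [-0.3,0,0,0,0,0]
    - [-0.3,0,0,0,0,0]
    - [-0.3,0,0,0,0,0]
    - [0,0,0,0,0,0]
    - [0,0,0,0,0,0]

```text
t: 6.62
eef_pos: [0.574, -0.2248, 0.1511]
tool_rot: [0.706, 0.037, 0.706, -0.037]
contact_force: [0.1, 0.5, -3.6]
gripper_width: 0.352
```

```bash
python3 go.py 0.611 0.2045 0.25 8; python3 - <<'E'
from h import *
grab('scene','s1.png')
E
```

```text
t 6.62 pos [ 0.574  -0.2248  0.1511] f [ 0.12  0.51 -3.61] w 0.352 q [-0.    0.49  0.37  1.8  -0.22  0.9   1.93]
tool x [-0.  0. -1.] toolz yaw -5.99
turn units [-0.0389 -0.     -0.    ] shift now axes [-2.469 10.772 -0.202] shift in target axes [-2.472 10.501  2.409]
```

View pics/s1.png

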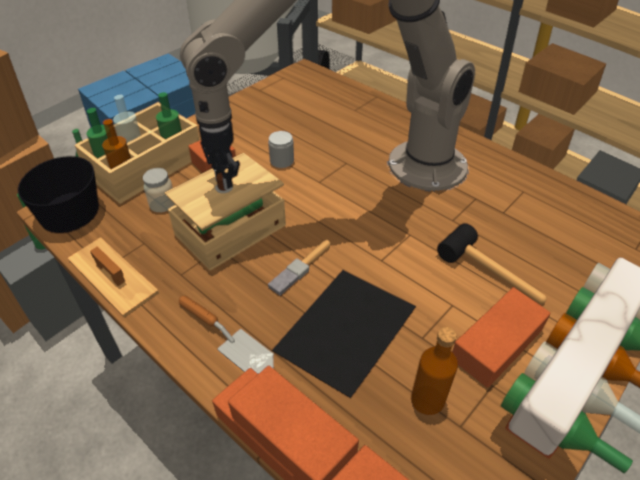

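Request:
step_arm:
  plan:
    - [-0.4,0,0,0,0,0]
    - [-0.5,0.1,0,0,0,0]
    - [-0.1,0.3,0,0,0,0]
    - [0,0.5,0,0,0,0]
    - [0,0.6,0,0,0,0]
    - [0,0.6,0,0,0,0]
    - [0,0.6,0,0,0,0]
    - [0,0.6,0,0,0,0]

```text
t: 7.68
eef_pos: [0.5876, -0.0907, 0.1906]
tool_rot: [0.706, 0.037, 0.707, -0.036]
contact_force: [1.0, -0.3, -2.9]
gripper_width: 0.358
```

Request:
step_arm:
  plan:
    - [0,0.6,0,0,0,0]
    - [0,0.6,0,0,0,0]
    - [0,0.6,0,0,0,0]
    - [0,0.6,0,-0.005,0,0]
    - [0,0.6,0,-0.007,0,0]
    - [0,0.6,0,-0.007,0,0]
    - [0,0.6,0,-0.007,0,0]
    - [0,0.6,0.1,-0.007,0,0]

```text
t: 8.68
eef_pos: [0.6026, 0.0994, 0.1913]
tool_rot: [0.706, -0.037, 0.706, 0.037]
contact_force: [0.3, -0.2, -3.6]
gripper_width: 0.364
```

```bash
python3 go.py 0.611 0.2045 0.1 8
```

```text
t 8.68 pos [0.6026 0.0994 0.1913] f [ 0.3  -0.15 -3.61] w 0.364 q [-0.47  0.42  0.27  1.77 -0.13  0.97  1.53]
tool x [-0.  0. -1.] toolz yaw 6.05
turn units [-0.0054 -0.     -0.    ] shift now axes [2.283 2.592 0.486] shift in target axes [2.283 2.574 0.574]
```

Request:
step_arm:
  plan:
    - [0,0.6,0.1,-0.005,0,0]
    - [0,0.6,0.1,0,0,0]
    - [0,0.5,0.1,0,0,0]
    - [0,0.4,0.1,0,0,0]
    - [0,0.3,0.1,0,0,0]
    - [0,0.1,0,0,0,0]
    - [0,0,0,0,0,0]
    - [0,0,0,0,0,0]

```text
t: 9.68
eef_pos: [0.6101, 0.1984, 0.1913]
tool_rot: [0.706, -0.047, 0.706, 0.047]
contact_force: [-0.4, -0.0, -3.2]
gripper_width: 0.357
```

```bash
python3 go.py 0.611 0.2045 0.1 8; python3 - <<'E'
from h import *
grab('scene','s2.png')
p,d,m,T=grab('top','t2.png')
E
```

```text
t 9.68 pos [0.6101 0.1984 0.1913] f [-0.41 -0.01 -3.16] w 0.357 q [-0.59  0.47  0.24  1.69 -0.13  1.    1.4 ]
tool x [-0.    -0.001 -1.   ] toolz yaw 7.61
turn units [-0.0011 -0.      0.0001] shift now axes [2.283 0.148 0.044] shift in target axes [2.283 0.147 0.045]
```

View pics/s2.png

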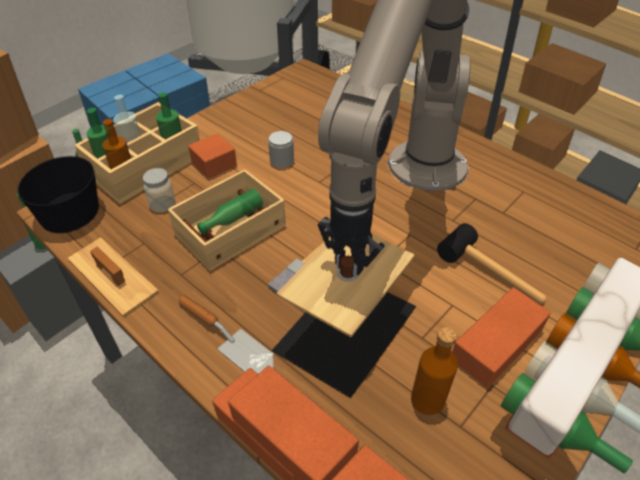

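View pics/t2.png

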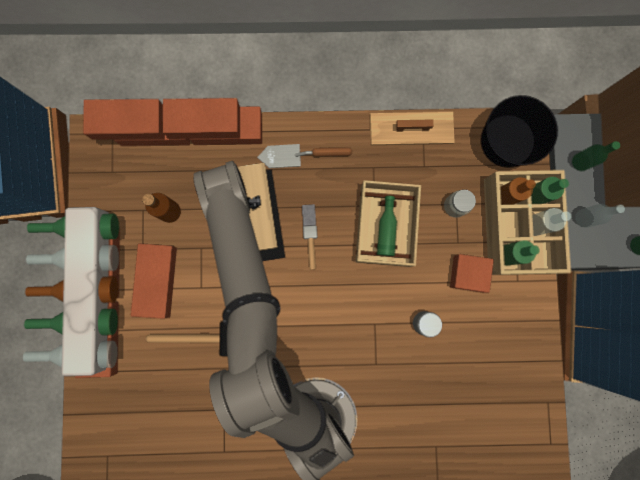

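The lid hangs level over the mat, around (345,285) in the scene view, and the bottle in the box is visible at (388,225) from above. Lowering.

Request:
step_arm:
  plan:
    - [0.3,0.1,0.04,0,0,0]
    - [0.5,0.05,0,0,0,0]
    - [0.6,0,0,0,0,0]
    - [0.6,0,0,0,0,0]
    - [0.6,0,0,0,0,0]
    - [0.5,0,0,0,0,0]
    - [0.3,0,0,0,0,0]
    - [0.2,0,0,0,0,0]

```text
t: 10.78
eef_pos: [0.6107, 0.2057, 0.0465]
tool_rot: [0.705, -0.047, 0.706, 0.047]
contact_force: [0.5, 0.1, -3.4]
gripper_width: 0.357
```

Request:
step_arm:
  plan:
    - [0.1,0,0,0,0,0]
    - [0.1,0,0,0,0,0]
    - [0.1,0,0,0,0,0]
    - [0.05,0,0,0,0,0]
    - [0.05,0,0,0,0,0]
    - [0,0,0,0,0,0]
    - [0,0,0,0,0,0]

```text
t: 11.65
eef_pos: [0.6108, 0.2058, 0.0314]
tool_rot: [0.706, -0.047, 0.705, 0.047]
contact_force: [0.2, -0.8, -3.5]
gripper_width: 0.357
```

Request:
step_arm:
  plan:
    - [0.03,0,0,0,0,0]
    - [0.03,0,0,0,0,0]
    - [0,0,0,0,0,0]

```text
t: 12.02
eef_pos: [0.6109, 0.2058, 0.03]
tool_rot: [0.706, -0.047, 0.705, 0.048]
contact_force: [-2.9, -0.6, 5.1]
gripper_width: 0.357
```

Contact made. Opening.

Request:
step_arm:
  plan:
    - [0,0,0,0,0,0]
    - [0,0,0,0,0,0]
    - [0,0,0,0,0,0]
    - [0,0,0,0,0,0]
    - [0,0,0,0,0,0]
    - [0,0,0,0,0,0]
  fingers: -1

```text
t: 12.78
eef_pos: [0.6107, 0.2058, 0.0289]
tool_rot: [0.706, -0.047, 0.706, 0.047]
contact_force: [-0.4, 0.3, -0.2]
gripper_width: 1.0
```

Request:
step_arm:
  plan:
    - [-0.2,0,0,0,0,0]
    - [-0.4,0,0,0,0,0]
    - [-0.6,0,0,0,0,0]
    - [-0.8,0,0,0,0,0]
    - [-1,0,0,0,0,0]
    - [-1,0,0,0,0,0]
    - [-1,0,0,0,0,0]
    - [-0.5,0,0,0,0,0]

```text
t: 13.78
eef_pos: [0.6118, 0.2058, 0.2532]
tool_rot: [0.707, -0.047, 0.704, 0.048]
contact_force: [-0.0, -0.4, 0.2]
gripper_width: 1.0
```

```bash
python3 - <<'E'
from h import *
print(bot.get_obs()['eef_pos'])
p,d,m,T=grab('top','t3.png');P=cloud(d,m,T)
hsv=cv2.cvtColor(p,cv2.COLOR_RGB2HSV)
k=cv2.inRange(hsv,(45,80,20),(90,255,255)); r=np.zeros_like(k); r[175:275,350:430]=255; k&=r
c=max(cv2.findContours(k,0,2)[0],key=cv2.contourArea)[:,0,:]
w=onplane(c,.056,m,T)[:,:2]*1000; rr=cv2.minAreaRect(w.astype(np.float32)); print('bottle',rr)
vx=cv2.fitLine(np.argwhere(k)[:,::-1].astype(np.float32),2,0,.01,.01)
B=P[k>0]; print('z max',np.nanpercentile(B[:,2],[5,50,98]))
pw=onplane(np.argwhere(k)[:,::-1],.056,m,T)[:,:2]
a=np.radians(-6); ex=np.array([np.cos(a),np.sin(a)]);ey=np.array([-ex[1],ex[0]]); b=pw-[.5755,-.2252]
u=b@ex;v=b@ey
for lo in np.arange(-.10,.12,.02):
    s=(u>lo)&(u<=lo+.02)
    if s.sum(): print(round(lo+.01,3),'mid',((v[s].min()+v[s].max())/2).round(4),'w',(np.ptp(v[s])).round(4), 'zmax',np.nanpercentile(B[s][:,2],95).round(4))
print('u range',u.min(),u.max())
E
```

```text
[0.61179049 0.20583826 0.25319147]
bottle ((572.8256225585938, -223.73199462890625), (51.08079147338867, 179.63340759277344), 84.4286880493164)
z max [0.06248728 0.07673898 0.08873164]
-0.09 mid 0.0006 w 0.0511 zmax 0.0859
-0.07 mid 0.0004 w 0.0488 zmax 0.0872
-0.05 mid 0.0013 w 0.0484 zmax 0.0881
-0.03 mid 0.0002 w 0.0489 zmax 0.0877
-0.01 mid 0.0014 w 0.0492 zmax 0.0879
0.01 mid 0.0 w 0.0486 zmax 0.0862
0.03 mid 0.0008 w 0.0364 zmax 0.0816
0.05 mid 0.0003 w 0.0243 zmax 0.0731
0.07 mid 0.0012 w 0.0254 zmax 0.0731
0.09 mid 0.0005 w 0.0273 zmax 0.0777
u range -0.09261336220370094 0.08708757872996545
```

```bash
python3 - <<'E'
from h import *
p=cv2.imread('pics/t3.png'); cv2.imwrite('pics/t3c.png',cv2.resize(p[150:290,190:450],None,fx=3,fy=3))
E
```

```text
(no output)
```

View pics/t3c.png

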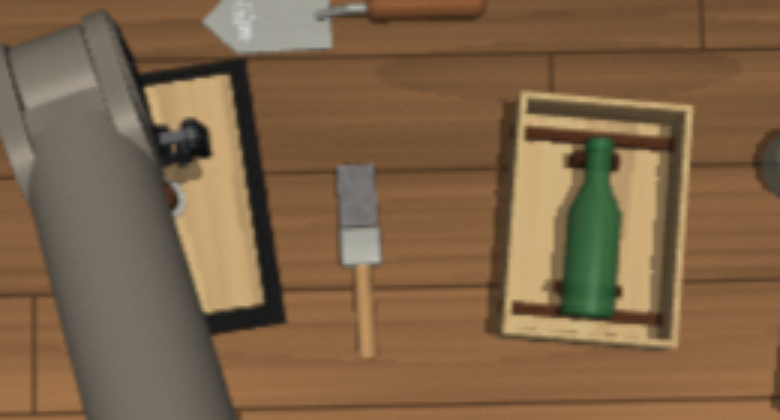

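The lid is on the mat around (200,190) in this enlarged crop and the gripper is free. The bottle lies along the box at about (590,230), with its centre of mass near (0.552, -0.222). Moving above it.

Request:
step_arm:
  plan:
    - [0,-0.5,0,0.013,0,0]
    - [0,-0.8,0,0.013,0,0]
    - [0,-1,0,0.013,0,0]
    - [0,-1,0,0,0,0]
    - [0,-1,0,0,0,0]
    - [0,-1,0,0,0,0]
    - [0,-1,0,0,0,0]
    - [0,-1,0,0,0,0]

```text
t: 14.82
eef_pos: [0.5903, -0.089, 0.2489]
tool_rot: [0.706, 0.041, 0.706, -0.041]
contact_force: [0.1, -0.8, 0.6]
gripper_width: 0.995
```

```bash
python3 go.py 0.552 -0.222 0.2 -6
```

```text
t 14.82 pos [ 0.5903 -0.089   0.2489] f [ 0.1  -0.78  0.58] w 0.995 q [-0.26  0.35  0.4   1.75 -0.15  1.07  1.64]
tool x [-0. -0. -1.] toolz yaw -6.64
turn units [-0.0018 -0.0001  0.0001] shift now axes [ 1.224 -3.413 -0.566] shift in target axes [ 1.223 -3.408 -0.604]
```

Request:
step_arm:
  plan:
    - [0,-0.8,-0.1,-0.002,0,0]
    - [0,-0.8,-0.1,0,0,0]
    - [0.2,-0.7,-0.1,0,0,0]
    - [0.3,-0.5,-0.1,0,0,0]
    - [0.3,-0.3,-0.1,0,0,0]
    - [0.4,-0.1,-0.1,0,0,0]
    - [0,0,0,0,0,0]
    - [0,0,0,0,0,0]

```text
t: 15.82
eef_pos: [0.5554, -0.2089, 0.201]
tool_rot: [0.706, 0.034, 0.706, -0.034]
contact_force: [0.3, 0.6, 0.2]
gripper_width: 0.999
```

```bash
python3 go.py 0.552 -0.222 0.032 -6;  python3 - <<'E'
from h import *
p,d,m,T=grab('wrist','w2.png');P=cloud(d,m,T)
hsv=cv2.cvtColor(p,cv2.COLOR_RGB2HSV)
k=cv2.inRange(hsv,(45,80,20),(90,255,255))
n,l,s,_=cv2.connectedComponentsWithStats(k); k=(l==1+np.argmax(s[1:,4]))
pw=onplane(np.argwhere(k)[:,::-1],.056,m,T)[:,:2]
a=np.radians(-6); ex=np.array([np.cos(a),np.sin(a)]);ey=np.array([-ex[1],ex[0]]); b=pw-[.552,-.222]
u=b@ex;v=b@ey; print('u',u.min(),u.max())
for lo in np.arange(-.08,.12,.02):
    q=(u>lo)&(u<=lo+.02)
    if q.sum(): print(round(lo+.01,3),'mid',((v[q].min()+v[q].max())/2).round(4),'w',(np.ptp(v[q])).round(4),'z',np.nanpercentile(P[k][q][:,2],95).round(4))
E
```

```text
t 15.82 pos [ 0.5554 -0.2089  0.201 ] f [0.33 0.61 0.19] w 0.999 q [-0.07  0.39  0.42  1.81 -0.19  0.98  1.9 ]
tool x [ 0.  0. -1.] toolz yaw -5.57
turn units [ 0.0012  0.     -0.0001] shift now axes [ 4.224 -0.337 -0.054] shift in target axes [ 4.224 -0.335 -0.05 ]
u -0.06884248282945514 0.11791671428109149
-0.07 mid -0.0027 w 0.0531 z 0.0839
-0.05 mid -0.0029 w 0.0529 z 0.0839
-0.03 mid -0.0029 w 0.0531 z 0.0839
-0.01 mid -0.0027 w 0.0522 z 0.0839
0.01 mid -0.0028 w 0.0519 z 0.0839
0.03 mid -0.0027 w 0.0522 z 0.0838
0.05 mid -0.0028 w 0.0477 z 0.0835
0.07 mid -0.0025 w 0.0299 z 0.075
0.09 mid -0.0024 w 0.0285 z 0.07
0.11 mid -0.0025 w 0.0287 z 0.0723
```

View pics/w2.png

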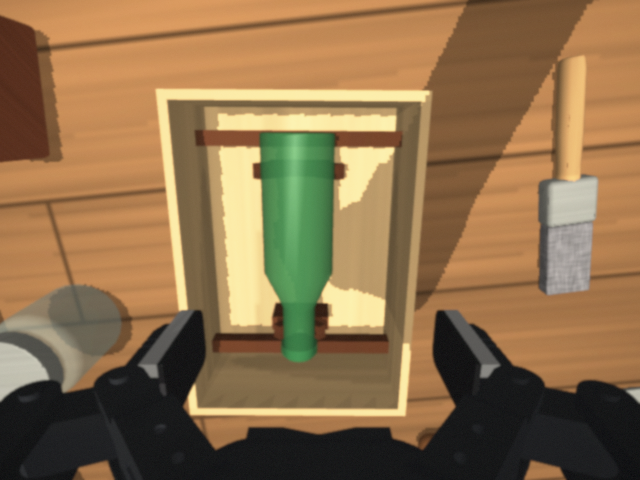

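The wrist view shows the bottle's base end at (298,135) and neck end at (300,358), centred in the box. I'll check the position along its axis with depth.

```bash
python3 - <<'E'
from h import *
p,d,m,T=grab('wrist');P=cloud(d,m,T)
hsv=cv2.cvtColor(p,cv2.COLOR_RGB2HSV)
k=cv2.inRange(hsv,(45,80,20),(90,255,255))
n,l,s,_=cv2.connectedComponentsWithStats(k); k=(l==1+np.argmax(s[1:,4]))&(P[:,:,2]>.04)
q=P[k]; a=np.radians(-6); ex=np.array([np.cos(a),np.sin(a)]);ey=np.array([-ex[1],ex[0]]); b=q[:,:2]-[.552,-.222]
u=b@ex;v=b@ey; print(np.percentile(u,[.1,.5,2,98,99.5,99.9]))
for lo in np.arange(-.08,.12,.01):
    c=(u>lo)&(u<=lo+.01)
    if c.sum()>5:
        t=c&(q[:,2]>np.percentile(q[c][:,2],80)); print(round(lo+.005,3),c.sum(),'v top',np.median(v[t]).round(4),'v mid',((v[c].min()+v[c].max())/2).round(4),'zmax',np.percentile(q[c][:,2],98).round(4))
E
python3 go.py 0.552 -0.222 0.032 -6
```

```text
[-0.06909459 -0.06856975 -0.06674736  0.10064377  0.10557491  0.10916844]
-0.065 1037 v top -0.0029 v mid -0.0023 zmax 0.0841
-0.055 1109 v top -0.0027 v mid -0.0021 zmax 0.0842
-0.045 1087 v top -0.0028 v mid -0.0025 zmax 0.0842
-0.035 1033 v top -0.0028 v mid -0.0025 zmax 0.0841
-0.025 998 v top -0.003 v mid -0.0021 zmax 0.0841
-0.015 966 v top -0.003 v mid -0.002 zmax 0.0842
-0.005 939 v top -0.0025 v mid -0.0023 zmax 0.0843
0.005 895 v top -0.0026 v mid -0.0023 zmax 0.0843
0.015 886 v top -0.0026 v mid -0.002 zmax 0.0843
0.025 851 v top -0.0027 v mid -0.0021 zmax 0.0842
0.035 710 v top -0.0029 v mid -0.0016 zmax 0.0841
0.045 458 v top -0.003 v mid -0.0021 zmax 0.0813
0.055 338 v top -0.0027 v mid -0.0018 zmax 0.0764
0.065 313 v top -0.003 v mid -0.0022 zmax 0.072
0.075 364 v top -0.0031 v mid -0.0026 zmax 0.0702
0.085 336 v top -0.0025 v mid -0.0022 zmax 0.0704
0.095 412 v top -0.0026 v mid -0.0025 zmax 0.072
0.105 282 v top -0.0026 v mid -0.0021 zmax 0.0727
t 15.93 pos [ 0.5557 -0.209   0.2013] f [ 0.06 -1.08  0.24] w 0.997 q [-0.07  0.39  0.42  1.81 -0.19  0.98  1.9 ]
tool x [ 0.001  0.    -1.   ] toolz yaw -5.56
turn units [ 0.0012  0.0002 -0.    ] shift now axes [ 4.234 -0.332 -0.064] shift in target axes [ 4.234 -0.332 -0.057]
```

Request:
step_arm:
  plan:
    - [0,-0.3,-0.06,0.001,0,0]
    - [0.3,-0.09,0,0,0,0]
    - [0.5,0,0,0,0,0]
    - [0.5,0,0,0,0,0]
    - [0.5,0,0,0,0,0]
    - [0.4,0,0,0,0,0]
    - [0,0,0,0,0,0]

```text
t: 16.8
eef_pos: [0.5499, -0.2249, 0.1114]
tool_rot: [0.705, 0.037, 0.707, -0.037]
contact_force: [-0.5, -0.4, -0.1]
gripper_width: 1.002
```

```bash
python3 go.py 0.552 -0.2242 0.032 -6
```

```text
t 16.8 pos [ 0.5499 -0.2249  0.1114] f [-0.46 -0.41 -0.05] w 1.002 q [-0.    0.51  0.38  1.88 -0.25  0.81  1.97]
tool x [-0.003  0.001 -1.   ] toolz yaw -6.02
turn units [-0.     -0.0005 -0.0001] shift now axes [1.984 0.021 0.056] shift in target axes [1.984 0.022 0.05 ]
```

Request:
step_arm:
  plan:
    - [0.4,0,0.03,0,0,0]
    - [0.4,0,0,0,0,0]
    - [0.4,0,0,0,0,0]
    - [0.4,0,0,0,0,0]
    - [0.3,0,0,0,0,0]
    - [0,0,0,0,0,0]
    - [0,0,0,0,0,0]

```text
t: 17.68
eef_pos: [0.5524, -0.2254, 0.0372]
tool_rot: [0.706, 0.037, 0.706, -0.037]
contact_force: [0.5, -0.2, 0.5]
gripper_width: 0.999
```

```bash
python3 go.py 0.552 -0.2242 0.032 -6
```

```text
t 17.68 pos [ 0.5524 -0.2254  0.0372] f [ 0.5 -0.2  0.5] w 0.999 q [ 0.04  0.62  0.33  1.9  -0.31  0.67  2.02]
tool x [ 0.001 -0.    -1.   ] toolz yaw -6.0
turn units [-0.      0.0001  0.    ] shift now axes [ 0.13   0.028 -0.014] shift in target axes [ 0.13   0.028 -0.014]
```

Request:
step_arm:
  plan:
    - [0.1,0.02,0,0,0,0]
    - [0,0,0,0,0,0]
    - [0,0,0,0,0,0]
    - [0,0,0,0,0,0]
    - [0,0,0,0,0,0]
    - [0,0,0,0,0,0]
    - [0,0,0,0,0,0]
    - [0,0,0,0,0,0]
  fingers: 1
  force: 50

```text
t: 18.68
eef_pos: [0.5523, -0.2247, 0.0333]
tool_rot: [0.706, 0.037, 0.706, -0.037]
contact_force: [-1.9, 0.5, 6.4]
gripper_width: 0.619
```

Request:
step_arm:
  plan:
    - [-0.1,0,0,0,0,0]
    - [-0.15,0,0,0,0,0]
    - [-0.2,0,0,0,0,0]
    - [-0.2,0,0,0,0,0]
    - [0,0,0,0,0,0]
    - [0,0,0,0,0,0]

```text
t: 19.42
eef_pos: [0.5522, -0.2242, 0.0589]
tool_rot: [0.706, 0.037, 0.706, -0.037]
contact_force: [-0.6, 0.1, -3.4]
gripper_width: 0.616
```

```bash
python3 go.py 0.552 -0.2242 0.17 -6; python3 -c "
from h import *
print(bot.get_obs()['torque']);grab('scene','s4.png')
p=cv2.imread('pics/s4.png'); cv2.imwrite('pics/s4c.png',cv2.resize(p[100:300,120:340],None,fx=3,fy=3))"
```

```text
t 19.43 pos [ 0.5522 -0.2242  0.0589] f [-0.63  0.12 -3.43] w 0.616 q [ 0.02  0.58  0.35  1.9  -0.29  0.71  2.  ]
tool x [-0.  0. -1.] toolz yaw -5.99
turn units [ 0. -0. -0.] shift now axes [-2.778  0.    -0.004] shift in target axes [-2.778  0.    -0.004]
[-0.02480871  0.05045704  0.01593394]
```

View pics/s4c.png

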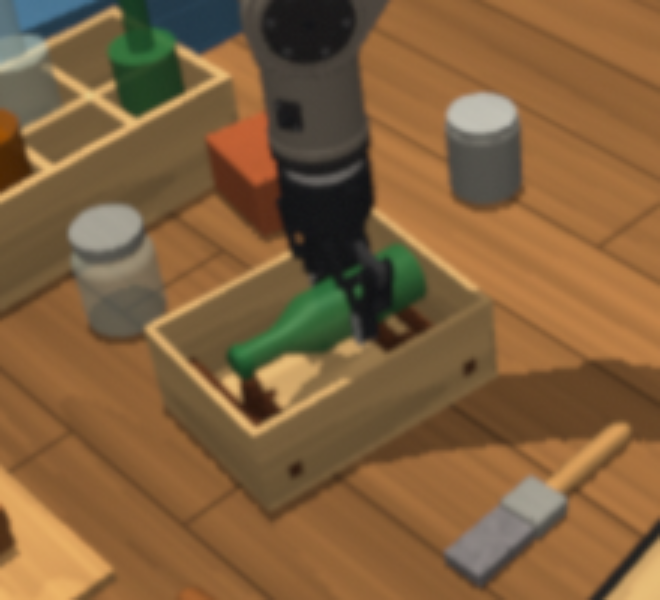

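The bottle is off its rests, carrying its full weight (3.4 N), and looks level.

Request:
step_arm:
  plan:
    - [-0.2,0,0,0,0,0]
    - [-0.4,0,0,0,0,0]
    - [-0.5,0,0,0,0,0]
    - [-0.5,0,0,0,0,0]
    - [-0.5,0,0,0,0,0]
    - [-0.5,0,0,0,0,0]
    - [-0.4,0,0,0,0,0]
    - [-0.3,0,0,0,0,0]

```text
t: 20.48
eef_pos: [0.5525, -0.2245, 0.1924]
tool_rot: [0.707, 0.037, 0.706, -0.037]
contact_force: [0.4, 0.6, -3.6]
gripper_width: 0.622
```

Request:
step_arm:
  plan:
    - [-0.2,0,0,0,0,0]
    - [-0.1,0,0,0,0,0]
    - [0,0,0,0,0,0]
    - [0,0,0,0,0,0]
    - [0,0,0,0,0,0]
    - [0,0,0,0,0,0]
    - [0,0,0,0,0,0]
    - [0,0,0,0,0,0]

```text
t: 21.48
eef_pos: [0.5522, -0.2244, 0.2029]
tool_rot: [0.706, 0.037, 0.706, -0.037]
contact_force: [0.2, -0.1, -2.8]
gripper_width: 0.616
```

```bash
python3 go.py 0.552 -0.2242 0.2 -6; cat > lev.py <<'E'
from h import *
print(np.round(bot.get_obs()['joint_vel'],3))
for n in ['scene','top','wrist']:
    p,d,m,T=grab(n,'f_'+n+'.png');P=cloud(d,m,T)
    hsv=cv2.cvtColor(p,cv2.COLOR_RGB2HSV); k=cv2.inRange(hsv,(45,80,20),(90,255,255))>0
    k&=(P[:,:,2]>.13)&(P[:,:,2]<.26)&(np.hypot(P[:,:,0]-.56,P[:,:,1]+.224)<.14)
    q=P[k]; a=np.radians(-6); u=(q[:,:2]-[.552,-.2242])@[np.cos(a),np.sin(a)]
    zs=[(lo,np.percentile(q[(u>lo)&(u<lo+.01)][:,2],97)) for lo in np.arange(-.06,.03,.01) if ((u>lo)&(u<lo+.01)).sum()>15]
    print(n,k.sum(),'u',u.min().round(3) if len(u) else '',u.max().round(3) if len(u) else '',[(round(a,2),round(b,4)) for a,b in zs])
    if n=='top': # mat/lid check
        l=(P[:,:,2]>.012)&(P[:,:,2]<.04); l[:, :205]=0; l[:,295:]=0; l[:165]=0; l[275:]=0
        c=max(cv2.findContours(l.astype(np.uint8)*255,0,2)[0],key=cv2.contourArea)[:,0,:]
        print('lid',cv2.minAreaRect((onplane(c,.023,m,T)[:,:2]*1000).astype(np.float32)),np.nanmedian(P[l][:,2]))
        A=P[l]; pl=np.linalg.lstsq(np.c_[A[:,:2],np.ones(len(A))],A[:,2],rcond=None)[0]; print('lid slope',pl)
E
python3 lev.py
```

```text
t 21.48 pos [ 0.5522 -0.2244  0.2029] f [ 0.2  -0.08 -2.76] w 0.616 q [-0.05  0.4   0.43  1.8  -0.19  0.98  1.93]
tool x [-0.  0. -1.] toolz yaw -6.0
turn units [ 0. -0. -0.] shift now axes [ 0.072  0.003 -0.006] shift in target axes [ 0.072  0.003 -0.006]
[-0.001  0.     0.001 -0.001 -0.002 -0.    -0.001]
scene 935 u -0.066 0.115 [(np.float64(-0.06), np.float64(0.2521)), (np.float64(-0.05), np.float64(0.2502)), (np.float64(-0.04), np.float64(0.2395)), (np.float64(0.0), np.float64(0.2541)), (np.float64(0.01), np.float64(0.2538)), (np.float64(0.02), np.float64(0.2527))]
top 132 u 0.025 0.109 []
lid ((611.853759765625, 208.08380126953125), (242.6963653564453, 179.12098693847656), 7.46414041519165) 0.023514874230199156
lid slope [-0.00240314 -0.00032524  0.02500471]
wrist 47149 u -0.07 0.028 [(np.float64(-0.06), np.float64(0.2535)), (np.float64(-0.05), np.float64(0.2534)), (np.float64(-0.04), np.float64(0.2535)), (np.float64(-0.03), np.float64(0.2534)), (np.float64(-0.02), np.float64(0.2534)), (np.float64(-0.01), np.float64(0.2533)), (np.float64(0.0), np.float64(0.2534)), (np.float64(0.01), np.float64(0.2531)), (np.float64(0.02), np.float64(0.241))]
```

View pics/f_scene.png

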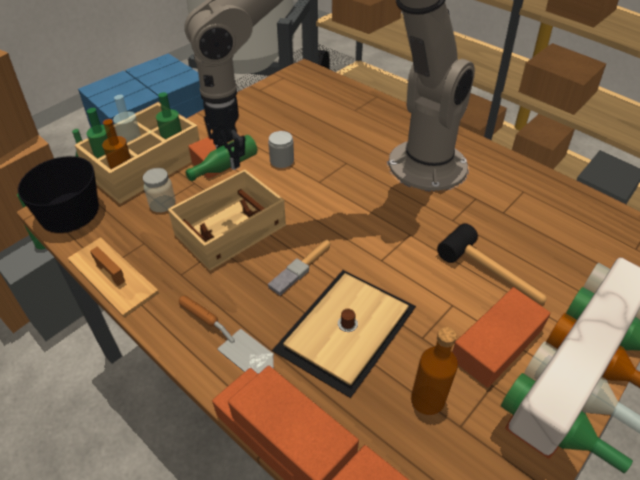

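View pics/f_top.png

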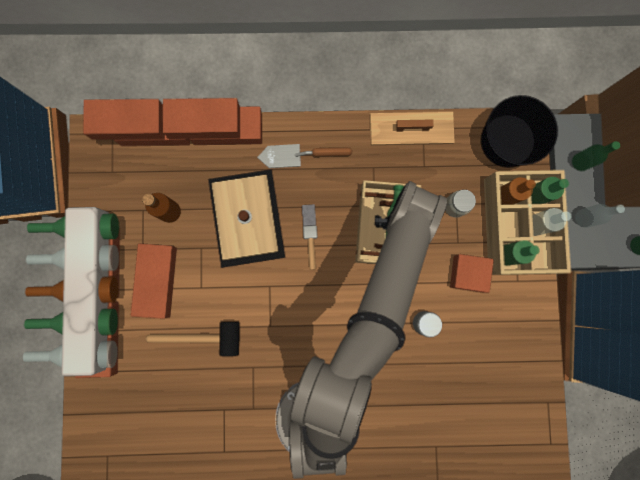

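Top of the bottle is 253 mm high along its whole body, so it is level and its axis is about 226 mm up. The lid lies flat in the middle of the mat at scene pixel (347,330), and the bystanders are where they were. Handing in.

```bash
python3 -c "
from station import bot
print(bot.hand_in()); o=bot.get_obs(); print(o['t'],o['eef_pos'],o['contact_force'],o['gripper_width'])"
```

```text
the job is handed in; nothing more can be done
None
the job is handed in; nothing more can be done
```

I lifted the lid off by its knob, set it down on the mat and let go. I then gripped the bottle at its centre of mass, lifted it straight up, and handed the job in at about 21.6 s while still holding it over the box. Handing in reports no verdict, so the results below are my own last measurements.

- **Lid:** it lies flat on the mat, with a slope of about 0.002 rad and its centre 3–4 mm from the mat's centre. The gripper is clear of it.
- **Bottle:** its axis is about 226 mm above the bench, with the underside about 110 mm above the rim. The top of the body is level to within 0.5 mm over 70 mm. It sits about 24 mm from the box centre seen from above, and the arm was still (joint speeds 0.002 rad/s or less). The gripper opening held at 0.616 and the wrist carried about 3 N, which fits the bottle's weight.
- **Bystanders:** by eye, they all look unmoved in the last scene and top pictures.

**Disagreements:**
- The wrist and top cameras differed by 2–3 mm across the bottle and the knob. I used the wrist values, or close to them.
- The scene camera's depth on the bottle was noisy near the fingers, so the level figure comes from the wrist camera.

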